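Unpin a ware board and slide it out with its beaker

ROBOT

A 6-joint arm with a two-finger parallel gripper is mounted at the origin on the work surface. World frame = base frame: x ahead of the robot, y to its left, z up, the work surface at z = 0. Lengths are in m, angles in rad, forces in N, time in s.
With the tool pointing down it reaches from about 0.4 to 0.825 m from the base axis. Payload 7 kg.
Tool frame: the origin (TCP) lies between the finger pads; the fingertips stand arm.nose_length ahead of it and the grasp point (between the pads) is the TCP (arm.nose_length is the distance from the TCP to the fingertips, in m); x points along the fingers, z is the direction in which the jaws open and shut, and the axes are right-handed (so a half turn about x gives the same grasp; the last joint's range is limited). The gripper opens to 88 mm and grips with 3 to 60 N. Pads are 19 mm wide; open, the fingers measure 130 mm over their backs; the gripper's body (78 mm by 193 mm) begins 47 mm behind the grasp point.
Start: joints at [1.439, 0.359, 0.012, 0, -1.224, -0.288], TCP at [0.275, 0.616, 0.246] pointing down, gripper open.
Joint ranges: [-3.07, 3.07], [-1.43, 2.12], [-1.02, 1.25], [-3.03, 1.67], [-3.05, -0], [-3.03, 3.03]. Speed limits (rad/s): [2.39, 2.39, 3.01, 3.14, 3.14, 3.14].

INTERFACE

Orientations are given as [roll, pitch, yaw] about the fixed x, y, z axes, in that order (R = Rz(yaw) Ry(pitch) Rx(roll)).
In Python, from station import arm, viewer, spotter gives the robot as it stands.
- The arm moves only by the shell command python3 -m handwheel 'ROWS' [FORCE]. ROWS is a JSON object of lists of equal length, an entry for each row: "gripper": the gripper command: -1 is shut, 1 is fully open, values between are in proportion; "travel": the shift along the world's x, y, z each as a share of 500 mm, from -1 to 1, a list of three; "spin": the turn about the world's z as a share of 45 degrees, from -1 to 1. A call has 1 to 20 rows; each row is the pose to reach, as a shift and turn from the pose commanded when the call began; what a row does not reach only later rows make up. A row lasts 1/10 s, in which the tool goes at most 50 mm and 8.59 degrees, less where a joint would pass 70% of its speed; a pose out of reach is approached as far as the arm can. A call with a number of a shift or a turn outside -1 to 1 is refused whole. A call with a gripper value outside its range is refused whole. The fingers move at their own pace and stop on an object; FORCE is the grip in N (left out, the last holds). Time passes only in rows, so rows that repeat a pose let the fingers close. It gives the time, the measured TCP pose, the force and the opening at its end, in the units of the state.
- arm.get_state(): the state, without advancing time (a new reading comes with each control period).
- viewer.grab_frame(name): name is "side" or "top"; returns a dict with "pixels" (420x560x3 uint8, blue, green, red), "fx", "fy", "cx", "cy" (pixels), "eye" and "attitude" of the camera in the world. Camera axes: x right, y down, z forward; pixel columns grow to the right and rows downward; lengths in m; the calibration is good to about 2 mm. A picture is of the moment at which its call begins. There is no depth.
- arm.job_done(): hands the job in, once; it reports no verdict.
Trained networks look in the newest picture that a camera, given by its name, has taken for a name from the list of things; names that differ only in an ending like _2 or _b are one class to them, and where a whole thing is asked for, a point or a joint stands for the part that bears it (a point fixed in the world has none). Each returns a list of dicts, best first, with "conf" (0 to 1); they miss things now and then, are a little off and sometimes report something else, mostly with a low value. They report only what shows in the picture. A call takes as long as a camera call.
- spotter.spot_in(camera, label): "rect" ([left, top, right, bottom] in pixels, round what is visible of it).
- spotter.tip_of(camera, label): "at" ([column, row] in pixels: a listed point, or the origin of a listed thing).
The state is a dict: "t": time; "q": joint angles; "qd": joint speeds; "joint_efforts": joint torques, N m; "eef_pos": TCP position; "ee_rot": TCP orientation; "force": force on the tool from outside, world axes, zero at the start; "moment": the same for the moment, N m; "width": finger opening in m.
Only numpy, scipy, OpenCV 4.12 (cv2) and the standard library are available. Lean on these libraries where they do the work, as an engineer would, in place of code of your own. Each camera call takes 0.05 s, during which the arm holds its last target.

TASK

Free the wooden ware board from its bench dock: pull the red-handled sprung plunger up and twist it so that it stays latched open. Then, without touching the beaker, slide the board flat along the bench out of the dock until the whole board lies on the green card, with the beaker still standing on it. Leave the plunger latched open and everything else on the bench where it is.

Things in the scene. Friction and masses are not known exactly. Their poses are not given: they have to be found in the camera images.
- dock: Fixed aluminium dock. Origin: on the bench, under the centre of the parked board; x = the board's way out, z up. At x -150 to -60 mm: side rails 34 mm tall (inner faces y = +-78), a 30 mm back stop, and a crossbar over the board (x -130 to -80, z 34 to 46) with the plunger at x = -105, y = 0. Open in front, no floor: the board lies on the bench and is clear of the dock once 70 mm out.
- lift (a joint): Height of the sprung plunger, m. 0 = down, its 10 mm vertical pin in the board's hole; pin out of the board above 0.016; top stop 0.028. Spring pulls down, 6 N at 0, 9 N at 0.02. Raised above 0.0205 it can turn; turned and let down, its cross pin rests on the brass crown and it stays at about 0.0195 (latched open).
- turn (a joint): Turn of the plunger's red bar, rad, counterclockwise from above positive. 0 = bar along the dock's x, cross pin in the crown's notch (cannot turn while down). Raised, it turns either way to stops at +-1.57. Latches beyond about 0.35 either way, surely from 0.8; near 0 the spring pulls it back down.
- knob_grip (a point): Centre of the plunger's red bar handle, on the plunger's axis, 122 mm above the bench when down; rises with it. Bar 50 mm long (this point's x), 14 mm wide (y), 20 mm tall. When down, 32 mm clear height (8 mm stem only) between the bar and the 36 mm square brass crown below.
- board: Loose wooden ware board 260 x 150 x 20 mm, about 0.4 kg, flat on the bench. Origin: centre of its underside; x axis along its length towards the end with the hand slot. The slot goes right through; the pin hole (14 mm square) lies at x = -105 mm. It starts parked in the dock, same axes as the dock.
- slot (a point): Centre of the board's rectangular hand slot, at the level of the board's top face (z = 20 mm on the bench), 92 mm ahead of the board's origin. Slot 40 mm along the board's x, 90 mm along its y, through the full 20 mm thickness to the bench; an 18 mm strip of wood remains in front of it. Axes as the board's.
- beaker: Ochre fired-clay beaker standing loose on the board, 68 mm across at the rim, 80 mm tall (rim 100 mm above the bench), about 0.22 kg. Origin: centre of its underside. Starts with its axis 104 to 127 mm behind the slot's centre along the board, up to 15 mm off the board's middle line.
- card: Flat sage-green card lying on the bench, 340 mm (its x) x 230 mm (its y), fixed, 1 mm thick and no obstacle to sliding. Origin: its centre. Its x axis points roughly along the dock's way out.
- corner_a (a point): Corner of the board's underside, at x = 130, y = 75 mm in the board's frame.
- corner_b (a point): Corner of the board's underside, at x = 130, y = -75 mm in the board's frame.
- corner_c (a point): Corner of the board's underside, at x = -130, y = 75 mm in the board's frame.
- corner_d (a point): Corner of the board's underside, at x = -130, y = -75 mm in the board's frame.
- brush_pot: bystander: purple tapered pot 90 mm across, 100 mm tall, holding brushes up to 190 mm high. Origin: centre of its underside.
- jar_a: bystander: white glaze jar with blue cap, 64 mm across, 75 mm tall. Origin: centre of its underside.
- jar_b: bystander: amber glass jar with white cap, 64 mm across, 75 mm tall. Origin: centre of its underside.
- dip_cup: bystander: plain white cup 70 mm across, 80 mm tall. Origin: centre of its underside.
- ruler: bystander: steel ruler 300 x 30 x 4 mm lying flat. Origin: centre of its underside.
- tiles: bystander: stack of four glazed test tiles, 60 x 60 x 32 mm. Origin: centre of its underside.
- mug: bystander: blue mug 80 mm across, 85 mm tall. Origin: centre of its underside.
- rib: bystander: flat wooden rib 100 x 50 x 8 mm. Origin: centre of its underside.

How it is judged:
By the outcome, as a careful person would: the job done as asked, in the order asked, and still so for the second after the job is handed in, with the robot touching nothing.
It also fails if it takes over 61 s, if anything falls off the work surface, if the arm or the gripper's body presses on something with over 40 N, if the wrist force passes 120 N, or if a joint passes its speed limit or range.

## Working session

There is one attempt and no reset: what is moved stays moved. The work goes in short steps, Python scripts to look and compute and a shell command to move; the robot and the scene stay as the last step left them, time stands still between calls to the robot, and variables do not carry over. Pictures are saved under pics/ and viewed, and the job is handed in when it is done.

```bash
ls; mkdir -p pics; python3 - <<'E'
from station import arm, viewer, spotter
import cv2
s=arm.get_state();print(s, arm.nose_length)
for n in("side","top"):
    f=viewer.grab_frame(n);cv2.imwrite(f"pics/{n}0.png",f["pixels"]);print(n,{k:v for k,v in f.items() if k!="pixels"})
    for l in["knob_grip","slot","corner_a","corner_b","corner_c","corner_d","card","beaker","dock","board"]:
        print(l,spotter.tip_of(n,l)[:2],spotter.spot_in(n,l)[:1])
E
```

```text
pics
{'t': 0.0, 'q': array([ 1.43906759e+00,  3.59401523e-01,  1.10951218e-02, -3.06699833e-04,
       -1.22411859e+00, -2.88116797e-01]), 'qd': array([ 1.61625422e-05, -1.01861207e-03,  1.80990988e-04,  2.55830045e-04,
        8.78721430e-04,  1.14865560e-03]), 'joint_efforts': array([ 2.21019204e-04, -5.82716596e+01,  2.93053347e+01,  6.99751407e+00,
        6.99750308e-03, -1.34531742e-04]), 'eef_pos': array([0.27498476, 0.61596595, 0.24463682]), 'ee_rot': array([ 0.11292745,  1.56914233, -1.87781885]), 'force': array([-0.33627694, -0.1861115 ,  0.37541635]), 'moment': array([-0.02601709,  0.00785631,  0.00133598]), 'width': 0.08741742859443441} 0.019
side {'fx': 463.5131562650398, 'fy': 463.5131562650398, 'cx': 285.5171276443636, 'cy': 210.06005895571738, 'eye': array([-0.0805643 , -0.64366245,  1.04959768]), 'attitude': array([-2.42449746, -0.01423456, -0.73441644])}
knob_grip [{'at': [222.7, 137.1], 'conf': 0.55}] [{'rect': [214.7, 160.7, 299.9, 221.3], 'conf': 0.63}]
slot [{'at': [271.2, 196.2], 'conf': 0.72}] [{'rect': [216.3, 158.4, 295.9, 221.3], 'conf': 0.92}]
corner_a [{'
[... 1694 characters left out ...]
: [189.0, 235.5], 'conf': 0.8}, {'at': [267.8, 231.7], 'conf': 0.68}] [{'rect': [204.1, 188.2, 268.0, 233.7], 'conf': 0.79}]
corner_d [{'at': [189.0, 235.5], 'conf': 0.8}, {'at': [267.8, 231.7], 'conf': 0.68}] [{'rect': [204.1, 188.2, 268.0, 233.7], 'conf': 0.79}]
card [{'at': [306.7, 209.1], 'conf': 0.89}] [{'rect': [257.5, 173.0, 358.3, 243.6], 'conf': 0.86}]
beaker [{'at': [220.5, 214.7], 'conf': 0.94}] [{'rect': [207.7, 204.3, 233.3, 225.9], 'conf': 0.82}]
dock [{'at': [306.9, 210.5], 'conf': 0.7}] [{'rect': [183.4, 184.8, 214.0, 244.7], 'conf': 0.68}]
board [{'at': [228.4, 212.0], 'conf': 0.74}, {'at': [190.1, 292.7], 'conf': 0.39}] [{'rect': [202.8, 190.2, 266.8, 234.8], 'conf': 0.72}]
```

View pics/side0.png

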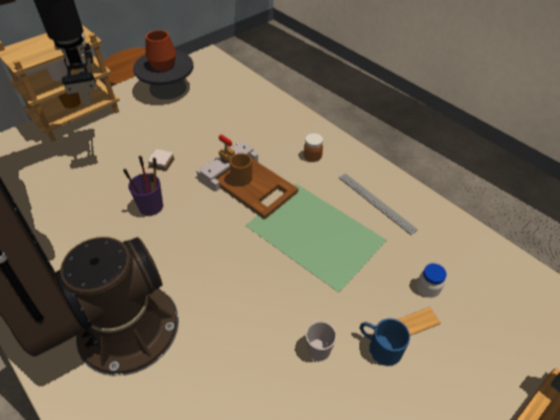

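View pics/top0.png

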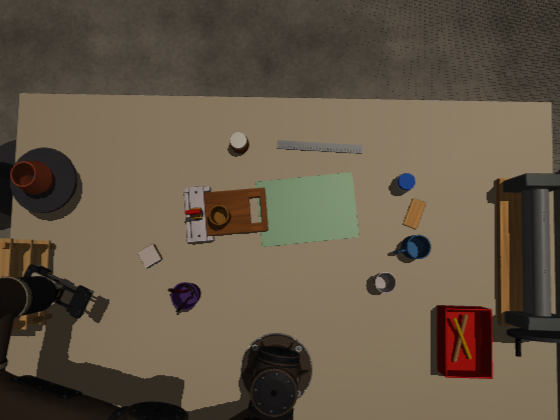

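```bash
python3 - <<'E'
import cv2
a=cv2.imread("pics/side0.png")[120:310,180:400];b=cv2.imread("pics/top0.png")[160:260,170:370]
cv2.imwrite("pics/side0z.png",cv2.resize(a,None,fx=3.1,fy=3.1,interpolation=cv2.INTER_CUBIC))
cv2.imwrite("pics/top0z.png",cv2.resize(b,None,fx=4,fy=4,interpolation=cv2.INTER_CUBIC))
E
```

```text
(no output)
```

View pics/side0z.png

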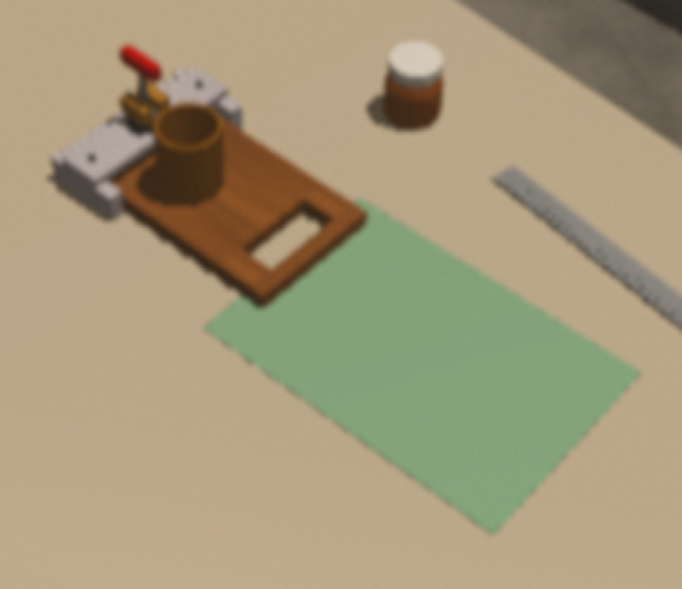

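View pics/top0z.png

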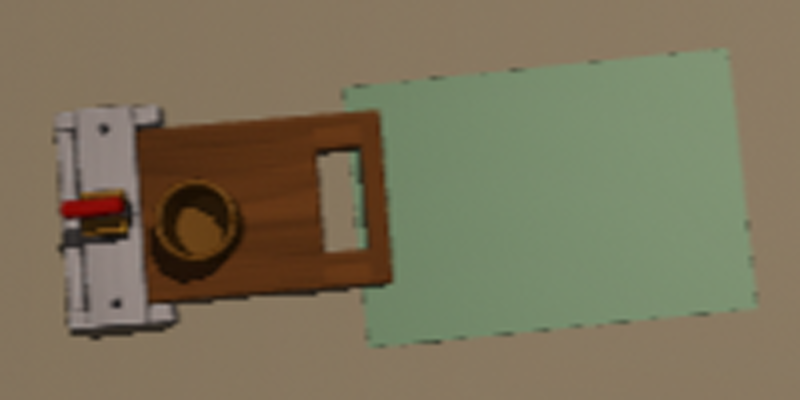

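Side view: knob at about (225,139), board from (219,180) to its front corners at (298,189) and (265,215), beaker at (241,170). Top view: knob (193,211), slot (255,210), card from (256,182) to (359,237). The beaker stands just in front of the dock crossbar. Next I'll fit the poses.

```bash
cat > h.py <<'E'
import numpy as np, cv2
from scipy.spatial.transform import Rotation as R
from scipy.optimize import least_squares
CAM={'side':None,'top':None}
def ray(f,p):
    M=R.from_euler('xyz',f['attitude']).as_matrix()
    d=M@np.array([(p[0]-f['cx'])/f['fx'],(p[1]-f['cy'])/f['fy'],1]);return f['eye'],d
def atz(f,p,z):
    e,d=ray(f,p);return e+d*(z-e[2])/d[2]
def proj(f,P):
    M=R.from_euler('xyz',f['attitude']).as_matrix();c=M.T@(np.asarray(P)-f['eye'])
    return np.array([f['fx']*c[0]/c[2]+f['cx'],f['fy']*c[1]/c[2]+f['cy']])
def tri(f,p,g,q):
    e,d=ray(f,p);E,D=ray(g,q);d/=np.linalg.norm(d);D/=np.linalg.norm(D)
    s=np.linalg.lstsq(np.c_[d,-D],E-e,rcond=None)[0];a=e+d*s[0];b=E+D*s[1]
    return (a+b)/2,np.linalg.norm(a-b)
def mask(img,kind):
    h=cv2.cvtColor(img,cv2.COLOR_BGR2HSV);H,S,V=[h[...,i].astype(int) for i in range(3)]
    if kind=='card': m=(H>45)&(H<85)&(S>40)
    if kind=='red': m=((H<6)|(H>174))&(S>190)&(V>120)
    m=m.astype(np.uint8);n,l,st,c=cv2.connectedComponentsWithStats(m)
    return m,l,st,c
def quad(m):
    c=max(cv2.findContours(m,cv2.RETR_EXTERNAL,cv2.CHAIN_APPROX_NONE)[0],key=cv2.contourArea)
    return cv2.minAreaRect(c),c
E
python3 - <<'E'
from h import *
from station import viewer
F={n:viewer.grab_frame(n) for n in('side','top')}
for n,f in F.items():
    m,l,st,c=mask(f['pixels'],'red');
    for i in range(1,len(st)):
        if st[i,4]>8: print(n,'red',st[i],c[i])
T,S=F['top'],F['side']
t=lambda u,v:(u/4+170-.375,v/4+160-.375); s=lambda u,v:(u/3.1+180-.34,v/3.1+120-.34)
print('knob',tri(T,t(93,208),S,s(140,61)))
print('card top')
for p in[(343,87),(729,48),(757,307),(370,347)]: print(atz(T,t(*p),.001))
print('card side')
for p in[(363,198),(640,374),(493,533),(206,327)]: print(atz(S,s(*p),.001))
print('board front top/side z=.02')
for p in[(380,110),(393,282)]: print(atz(T,t(*p),.02))
for p in[(367,213),(263,300)]: print(atz(S,s(*p),.02))
print(tri(T,t(380,110),S,s(367,213)),tri(T,t(393,282),S,s(263,300)))
print('slot corners')
for p in[(316,152),(360,150),(368,250),(324,254)]: print(atz(T,t(*p),.02))
print('beaker rim', tri(T,t(197,220),S,s(190,126)))
E
```

```text
side red [220 136  11   7  28] [224.82142857 138.92857143]
top red [186 210  14   3  36] [192.44444444 211.        ]
top red [454 309  32   1  32] [469.5 309. ]
top red [446 312  29  58 989] [460.65925177 343.15773509]
top red [446 376   8   2   9] [449.77777778 376.11111111]
top red [460 377  31   2  33] [475.75757576 377.06060606]
knob (array([0.52105998, 0.27840197, 0.12676087]), np.float64(0.000158588144634158))
card top
[0.64311242 0.08787596 0.001     ]
[ 0.68467155 -0.25013717  0.001     ]
[ 0.45801142 -0.27713837  0.001     ]
[0.41557419 0.05810339 0.001     ]
card side
[0.64453924 0.08412281 0.001     ]
[ 0.6819266  -0.24948497  0.001     ]
[ 0.45835295 -0.27598554  0.001     ]
[0.41801903 0.05765115 0.001     ]
board front top/side z=.02
[0.62077499 0.05376083 0.02      ]
[0.47167145 0.03866626 0.02      ]
[0.62021325 0.05311644 0.02      ]
[0.46960242 0.03507584 0.02      ]
(array([0.62091945, 0.05381803, 0.01896292]), np.float64(8.198718963831099e-07)) (array([0.47216339, 0.03871728, 0.01475912]), np.float64(0.0006070742717474843))
slot corners
[0.58292603 0.10831785 0.02      ]
[0.58548622 0.07019409 0.02      ]
[0.49881942 0.0609566  0.02      ]
[0.49451284 0.09887355 0.02      ]
beaker rim (array([0.5159148 , 0.19715582, 0.10013199]), np.float64(0.0017740185631653124))
```

```bash
python3 - <<'E'
from h import *
from station import arm
s=arm.get_state();M=R.from_euler('xyz',s['ee_rot']).as_matrix();print(s['t'],s['eef_pos']);print(M.round(3))
a=np.degrees(np.arctan2(M[1,2],M[0,2]));print('jaw dir deg',a,'want 6.1 mod180, spin',((6.1-a+90)%180)-90)
print('delta to knob /0.5',(np.array([.521,.2784,.20])-s['eef_pos'])/.5)
E
```

```text
2.2 [0.27511647 0.61637822 0.2455672 ]
[[ 0.     0.913 -0.408]
 [ 0.    -0.408 -0.913]
 [-1.    -0.    -0.   ]]
jaw dir deg -114.05162298496455 want 6.1 mod180, spin -59.84837701503545
delta to knob /0.5 [ 0.49176707 -0.67595645 -0.0911344 ]
```

```bash
python3 -m handwheel '{"gripper":[0.2,0.2,0.2,0.2,0.2,0.2,0.2,0.2,0.2,0.2,0.2,0.2,0.2,0.2],"travel":[[0.03,-0.04,0],[0.08,-0.11,0],[0.13,-0.18,0],[0.18,-0.25,0],[0.23,-0.32,0],[0.28,-0.39,0],[0.33,-0.46,0],[0.38,-0.53,0],[0.43,-0.59,0],[0.47,-0.645,0],[0.492,-0.676,0],[0.492,-0.676,0],[0.492,-0.676,0],[0.492,-0.676,0]],"spin":[-0.05,-0.15,-0.25,-0.35,-0.45,-0.55,-0.65,-0.75,-0.85,-0.95,-1,-1,-1,-1]}' 30; python3 -m handwheel '{"gripper":[0.2,0.2,0.2,0.2],"travel":[[0,0,0],[0,0,-0.05],[0,0,-0.1],[0,0,-0.1]],"spin":[-0.1,-0.25,-0.33,-0.33]}'
python3 - <<'E'
from h import *
from station import arm,viewer
s=arm.get_state();M=R.from_euler('xyz',s['ee_rot']).as_matrix();print(s['t'],s['eef_pos'],s['width'],s['q'])
print(np.degrees(np.arctan2(M[1,2],M[0,2])))
for n in('side','top'):
    f=viewer.grab_frame(n);u,v=map(int,proj(f,[.521,.278,.13]));i=f['pixels'][max(v-70,0):v+70,u-90:u+90];cv2.imwrite(f'pics/{n}1.png',cv2.resize(i,None,fx=4,fy=4,interpolation=cv2.INTER_CUBIC));print(u,v)
E
```

```text
t: 3.6
eef_pos: [0.5208, 0.2786, 0.2456]
ee_rot: [-2.253, 1.571, 1.255]
force: [-0.7, 0.6, -0.4]
width: 0.0524
t: 4.0
eef_pos: [0.5189, 0.278, 0.1924]
ee_rot: [0.52, 1.565, -2.515]
force: [-1.0, -0.4, -0.8]
width: 0.0524
4.0 [0.5188901  0.27797655 0.1923661 ] 0.0523874127329833 [ 0.82297248  0.26121332 -0.25388082 -0.00128082 -1.06132138 -0.71562965]
-173.88608602280183
224 138
192 211
```

View pics/side1.png

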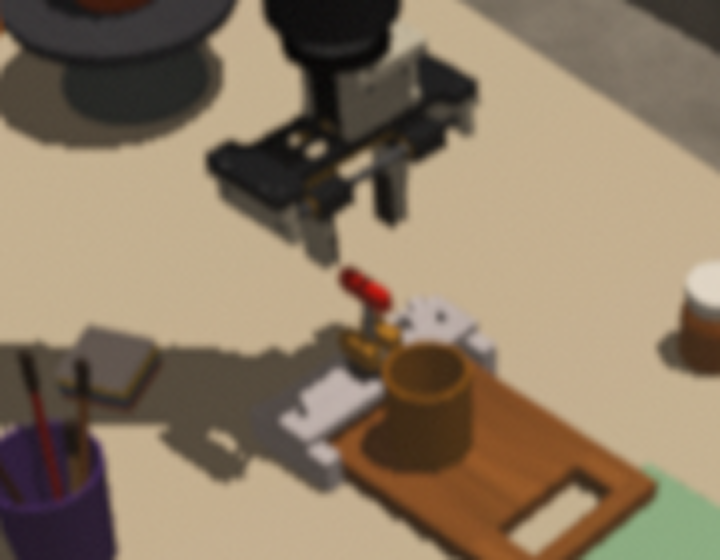

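View pics/top1.png

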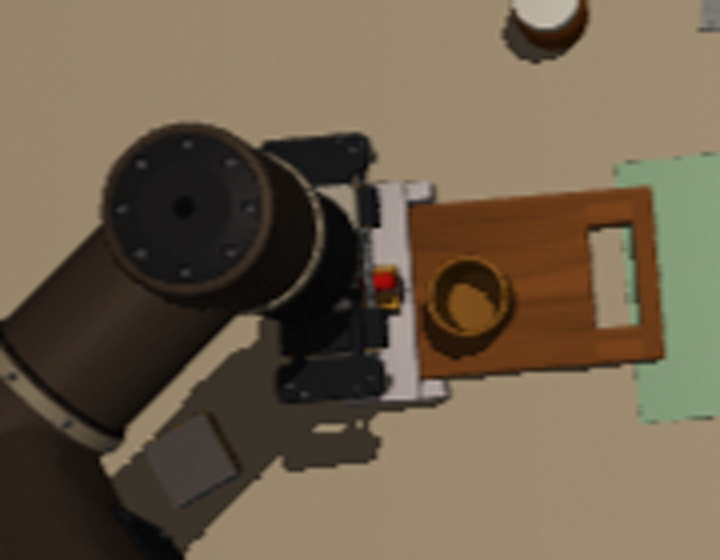

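Side view: the gripper is above the red bar (bar at about (225,138)), the jaws are across it, and the bar lies between the fingers. The approach is clear of the beaker.

```bash
python3 -m handwheel '{"gripper":[0.2,0.2,0.2,0.2,0.2,0.2,-1,-1,-1,-1,-1],"travel":[[0,0,-0.03],[0,0,-0.06],[0,0,-0.09],[0,0,-0.12],[0,0,-0.138],[0,0,-0.138],[0,0,-0.138],[0,0,-0.138],[0,0,-0.138],[0,0,-0.138],[0,0,-0.138]],"spin":[0,0,0,0,0,0,0,0,0,0,0]}' 35; python3 -m handwheel '{"gripper":[-1,-1],"travel":[[0,0,0],[0,0,0]],"spin":[0,0]}' 
python3 - <<'E'
from h import *
from station import arm,viewer
for n in('side','top'):
    f=viewer.grab_frame(n);u,v=map(int,proj(f,[.521,.278,.13]));i=f['pixels'][max(v-70,0):v+70,u-90:u+90];cv2.imwrite(f'pics/{n}2.png',cv2.resize(i,None,fx=4,fy=4,interpolation=cv2.INTER_CUBIC));print(u,v)
E
```

```text
t: 5.2
eef_pos: [0.5212, 0.2784, 0.1268]
ee_rot: [-2.464, 1.57, 0.784]
force: [-0.4, -0.1, -0.4]
width: 0.018
t: 5.4
eef_pos: [0.5222, 0.2786, 0.1269]
ee_rot: [-2.956, 1.569, 0.292]
force: [4.7, -0.9, -1.0]
width: 0.0137
224 138
192 211
```

View pics/side2.png

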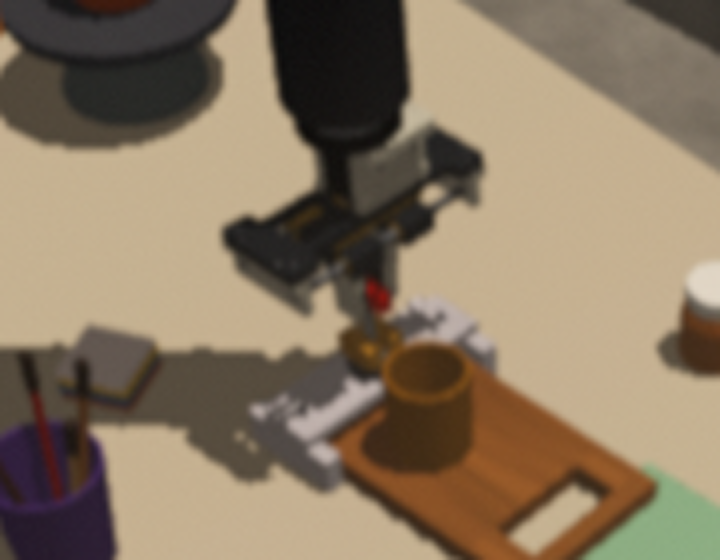

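Side view: the fingers hold the red bar (width 13.7 mm) and are clear of the beaker. I'll lift about 24 mm.

```bash
python3 -m handwheel '{"gripper":[-1,-1,-1,-1,-1,-1],"travel":[[0.001,0,0.012],[0.002,0,0.024],[0.002,0,0.036],[0.002,0,0.049],[0.002,0,0.049],[0.002,0,0.049]],"spin":[0,0,0,0,0,0]}' 45
```

```text
t: 6.1
eef_pos: [0.5222, 0.2784, 0.1501]
ee_rot: [-0.675, 1.571, 2.573]
force: [5.1, 2.5, -11.0]
width: 0.0138
```

```bash
python3 -m handwheel '{"gripper":[-1,-1,-1,-1,-1,-1,-1,-1,-1],"travel":[[0,0,0.002],[0,0,0.002],[0,0,0.002],[0,0,0.002],[0,0,0.002],[0,0,0.002],[0,0,0.002],[0,0,0.002],[0,0,0.002]],"spin":[0.1,0.24,0.38,0.52,0.66,0.8,0.94,1,1]}'
python3 - <<'E'
from station import arm
s=arm.get_state();print(s['force'],s['moment'],s['q'])
E
```

```text
t: 7.0
eef_pos: [0.5231, 0.279, 0.1514]
ee_rot: [2.847, 1.569, 0.599]
force: [9.1, 1.5, -10.9]
width: 0.0134
[  9.14329247   1.48934864 -10.92737382] [ 0.74099649 -3.20131016  0.03170118] [ 8.19673379e-01  3.01157182e-01 -3.01973390e-01  4.67870326e-04
 -9.65947354e-01  7.36330336e-02]
```

```bash
python3 -m handwheel '{"gripper":[-1,-1,-1,-1,-1,-1,-1,-1,-1,-1,-1,-1],"travel":[[0.002,0,0],[0.002,0,0],[0.002,0,0],[0.002,0,0],[0.002,0,0],[0.002,0,0],[0.002,0,-0.003],[0.002,0,-0.006],[0.002,0,-0.009],[0.002,0,-0.012],[0.002,0,-0.012],[0.002,0,-0.012]],"spin":[0.1,0.24,0.38,0.52,0.6,0.6,0.6,0.6,0.6,0.6,0.6,0.6]}'
python3 - <<'E'
from h import *
from station import arm,viewer
s=arm.get_state();print(s['force'],s['moment'])
for n in('side','top'):
    f=viewer.grab_frame(n);u,v=map(int,proj(f,[.521,.278,.13]));i=f['pixels'][max(v-70,0):v+70,u-90:u+90];cv2.imwrite(f'pics/{n}3.png',cv2.resize(i,None,fx=4,fy=4,interpolation=cv2.INTER_CUBIC))
E
```

```text
t: 8.2
eef_pos: [0.5237, 0.2795, 0.1463]
ee_rot: [2.647, 1.568, 0.869]
force: [3.9, 4.5, -3.4]
width: 0.0134
[ 3.92258622  4.52776242 -3.40360469] [ 1.51264381 -1.52703125  0.01850426]
```

View pics/side3.png

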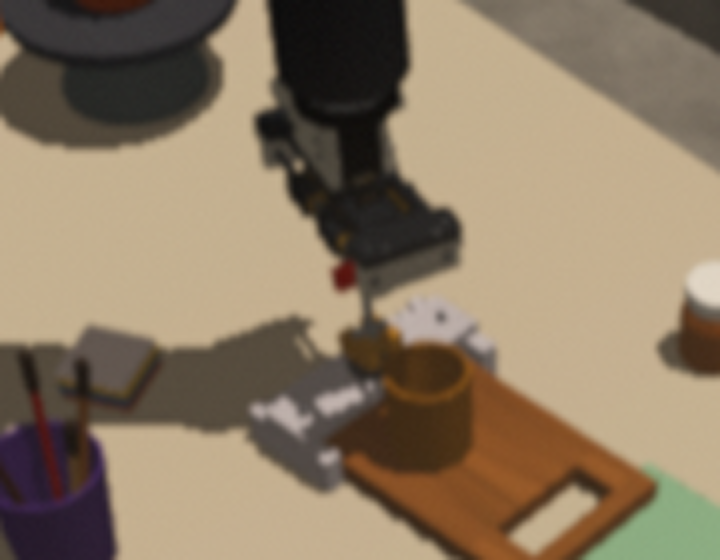

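Side view: the bar is raised and turned about 72°. The downward load fell from 11 to 3 N, so the cross pin is resting on the crown. I'll release and rise.

```bash
python3 -m handwheel '{"gripper":[0,0,0,0,0,0,0,0,0,0,0],"travel":[[0,0,0],[0,0,0],[0,0,0],[0,0,0],[0,0,0.02],[0,0,0.06],[0,0,0.12],[0,0,0.18],[0,0,0.24],[0,0,0.25],[0,0,0.25]],"spin":[0,0,0,0,0,0,0,0,0,0,0]}'
python3 - <<'E'
from station import arm
import numpy as np
from scipy.spatial.transform import Rotation as R
s=arm.get_state();M=R.from_euler('xyz',s['ee_rot']).as_matrix();print(s['eef_pos'],s['q'],np.degrees(np.arctan2(M[1,2],M[0,2])))
E
```

```text
t: 9.4
eef_pos: [0.5234, 0.2786, 0.2729]
ee_rot: [2.569, 1.568, 0.79]
force: [-0.3, 0.4, -0.7]
width: 0.0438
[0.52342772 0.2786028  0.2729121 ] [ 8.18568120e-01  2.06446914e-01 -1.36037198e-01  8.90303109e-05
 -1.22533620e+00  5.44433210e-01] -101.90394040946833
```

```bash
python3 -m handwheel '{"gripper":[-0.32,-0.32,-0.32,-0.32,-0.32,-0.32,-0.32,-0.32],"travel":[[0.003,-0.03,0],[0.01,-0.1,0],[0.018,-0.19,0],[0.025,-0.27,0],[0.032,-0.35,0],[0.036,-0.39,0],[0.036,-0.39,0],[0.036,-0.39,0]],"spin":[-0.1,-0.25,-0.42,-0.6,-0.78,-0.95,-1,-1]}'; python3 -m handwheel '{"gripper":[-0.32,-0.32,-0.32,-0.32,-0.32,-0.32,-0.32],"travel":[[0,0,-0.03],[0,0,-0.09],[0,0,-0.15],[0,0,-0.19],[0,0,-0.2],[0,0,-0.2],[0,0,-0.2]],"spin":[-0.1,-0.25,-0.42,-0.55,-0.6,-0.6,-0.6]}'
python3 - <<'E'
from h import *
from station import arm,viewer
s=arm.get_state();M=R.from_euler('xyz',s['ee_rot']).as_matrix();print(s['eef_pos'],s['q'],np.degrees(np.arctan2(M[1,2],M[0,2])))
for n in('side','top'):
    f=viewer.grab_frame(n);u,v=map(int,proj(f,[.54,.13,.05]));i=f['pixels'][max(v-70,0):v+70,u-90:u+90];cv2.imwrite(f'pics/{n}4.png',cv2.resize(i,None,fx=4,fy=4,interpolation=cv2.INTER_CUBIC));print(u-90,v-70)
E
```

```text
t: 10.2
eef_pos: [0.5405, 0.0823, 0.27]
ee_rot: [-0.255, 1.569, -2.821]
force: [-0.4, 1.0, -0.3]
width: 0.0298
t: 10.9
eef_pos: [0.5411, 0.0837, 0.1709]
ee_rot: [0.619, 1.57, -2.413]
force: [0.2, -0.5, -0.3]
width: 0.0297
[0.5411013  0.08371324 0.17094144] [ 5.11463057e-01  2.12837111e-01 -3.74406374e-01  1.45729391e-04
 -9.84102721e-01 -4.02171160e-01] -173.73341547599375
171 110
151 139
```

View pics/side4.png

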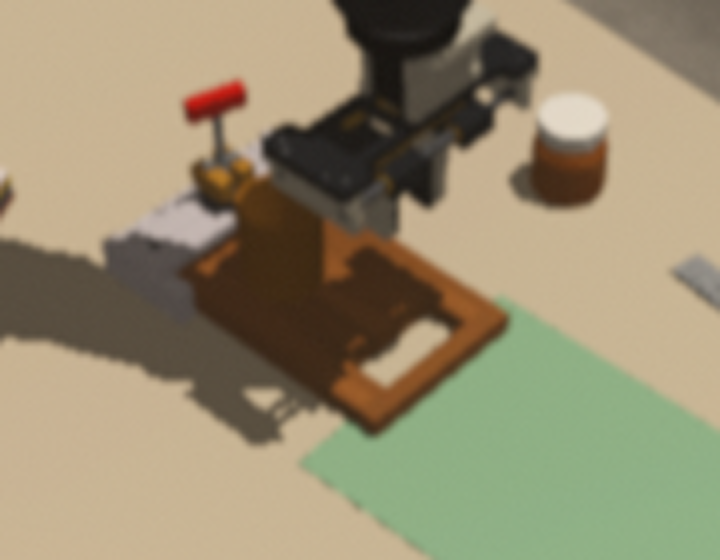

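View pics/top4.png

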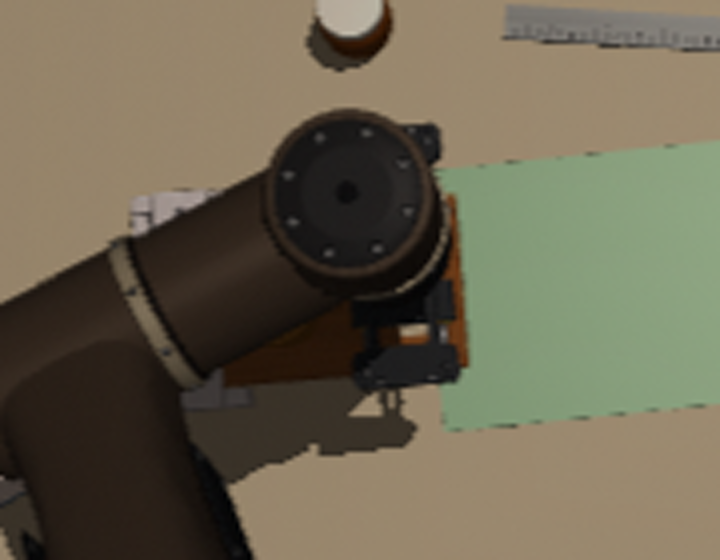

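Side view: the plunger stays up with its bar turned (red bar at about (225,135) in the full image). The fingers hover over the slot and the beaker is upright. I'll descend into the slot.

```bash
python3 -m handwheel '{"gripper":[-0.32,-0.32,-0.32,-0.32,-0.32,-0.32,-0.32,-0.32,-0.32,-0.32],"travel":[[0,0,-0.04],[0,0,-0.1],[0,0,-0.16],[0,0,-0.2],[0,0,-0.22],[0,0,-0.235],[0,0,-0.25],[0,0,-0.265],[0,0,-0.275],[0,0,-0.275]],"spin":[0,0,0,0,0,0,0,0,0,0]}'
python3 - <<'E'
from h import *
from station import arm,viewer
s=arm.get_state();print(s['force'],s['moment'])
for n in('side','top'):
    f=viewer.grab_frame(n);u,v=map(int,proj(f,[.54,.13,.05]));i=f['pixels'][max(v-70,0):v+70,u-90:u+90];cv2.imwrite(f'pics/{n}5.png',cv2.resize(i,None,fx=4,fy=4,interpolation=cv2.INTER_CUBIC))
E
```

```text
t: 12.0
eef_pos: [0.5409, 0.0833, 0.0332]
ee_rot: [0.294, 1.57, -2.741]
force: [-0.2, 0.1, 0.3]
width: 0.0297
[-0.20212621  0.10779568  0.28152647] [ 0.0521586  -0.03243519 -0.04722087]
```

View pics/side5.png

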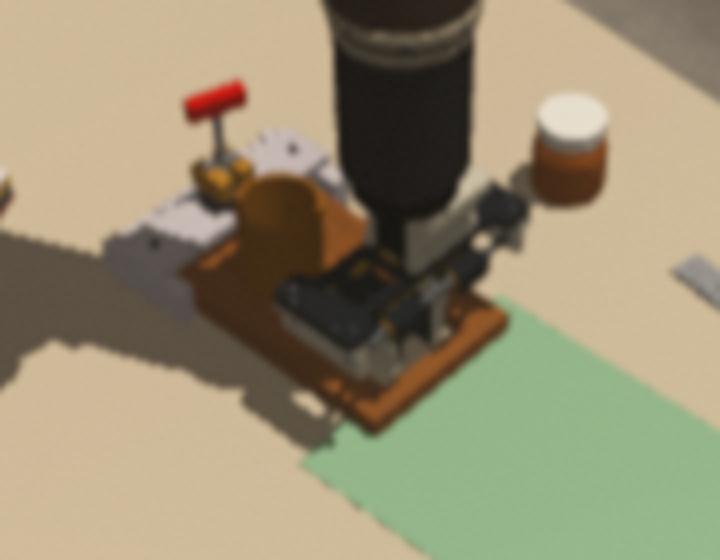

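```bash
python3 -m handwheel '{"gripper":[-0.32,-0.32,-0.32,-0.32,-0.32,-0.32,-0.32,-0.32,-0.32,-0.32,-0.32,-0.32,-0.32,-0.32,-0.32,-0.32,-0.32,-0.32,-0.32,-0.32],"travel":[[0,0,-0.008],[0,0,-0.016],[0,0,-0.016],[0.0006,-0.006,-0.016],[0.0013,-0.012,-0.016],[0.0019,-0.018,-0.016],[0.0026,-0.024,-0.016],[0.0034,-0.032,-0.016],[0.0045,-0.042,-0.016],[0.0057,-0.054,-0.016],[0.0072,-0.068,-0.016],[0.0087,-0.082,-0.016],[0.0102,-0.096,-0.016],[0.0117,-0.109,-0.016],[0.0132,-0.123,-0.016],[0.0147,-0.137,-0.016],[0.016,-0.149,-0.016],[0.0168,-0.157,-0.016],[0.0172,-0.161,-0.016],[0.0172,-0.161,-0.016]],"spin":[0,0,0,0,0,0,0,0,0,0,0,0,0,0,0,0,0,0,0,0]}'
python3 - <<'E'
from h import *
from station import arm,viewer
s=arm.get_state();print(s['force'],s['moment'],s['eef_pos'])
for n in('side','top'):
    f=viewer.grab_frame(n);u,v=map(int,proj(f,[.54,.08,.05]));i=f['pixels'][max(v-70,0):v+70,u-90:u+90];cv2.imwrite(f'pics/{n}6.png',cv2.resize(i,None,fx=4,fy=4,interpolation=cv2.INTER_CUBIC))
E
```

```text
t: 14.1
eef_pos: [0.5498, 0.0023, 0.0256]
ee_rot: [1.212, 1.57, -1.823]
force: [0.5, 0.5, 1.1]
width: 0.0296
[0.48938068 0.53271009 1.11593216] [ 0.33949131 -0.22885425 -0.01655465] [0.54975602 0.00229428 0.02558367]
```

View pics/side6.png

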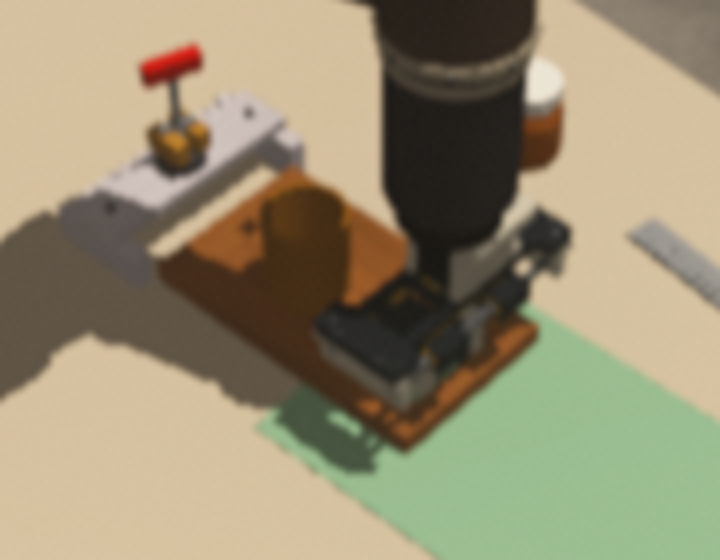

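View pics/top6.png

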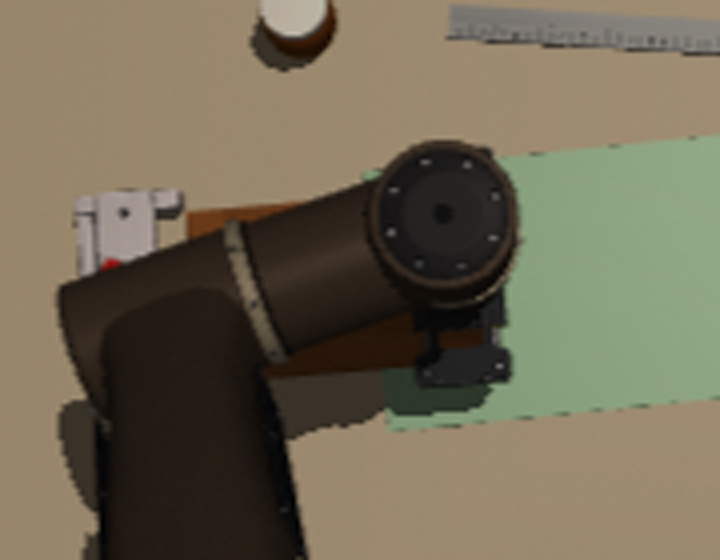

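Both views: the board has slid about 70 mm, the pin hole is visible in front of the dock, and the beaker is upright. I'll keep going.

```bash
python3 -m handwheel '{"gripper":[-0.32,-0.32,-0.32,-0.32,-0.32,-0.32,-0.32,-0.32,-0.32,-0.32,-0.32,-0.32,-0.32,-0.32,-0.32,-0.32,-0.32,-0.32,-0.32],"travel":[[0.0006,-0.006,0],[0.0015,-0.014,0],[0.0028,-0.026,0],[0.0042,-0.04,0],[0.0057,-0.054,0],[0.0072,-0.068,0],[0.0087,-0.082,0],[0.0102,-0.095,0],[0.0117,-0.109,0],[0.0132,-0.123,0],[0.0147,-0.137,0],[0.0162,-0.151,0],[0.0176,-0.165,0],[0.0191,-0.179,0],[0.0204,-0.191,0],[0.0215,-0.201,0],[0.0221,-0.207,0],[0.0223,-0.209,0],[0.0223,-0.209,0]],"spin":[0,0,0,0,0,0,0,0,0,0,0,0,0,0,0,0,0,0,0]}'
python3 - <<'E'
from h import *
from station import arm,viewer
for n in('side','top'):
    f=viewer.grab_frame(n);u,v=map(int,proj(f,[.54,-.05,.05]));i=f['pixels'][max(v-70,0):v+70,u-90:u+90];cv2.imwrite(f'pics/{n}7.png',cv2.resize(i,None,fx=4,fy=4,interpolation=cv2.INTER_CUBIC))
E
```

```text
t: 16.1
eef_pos: [0.5611, -0.1019, 0.0257]
ee_rot: [2.231, 1.57, -0.805]
force: [-0.0, 0.8, -0.8]
width: 0.0296
```

View pics/side7.png

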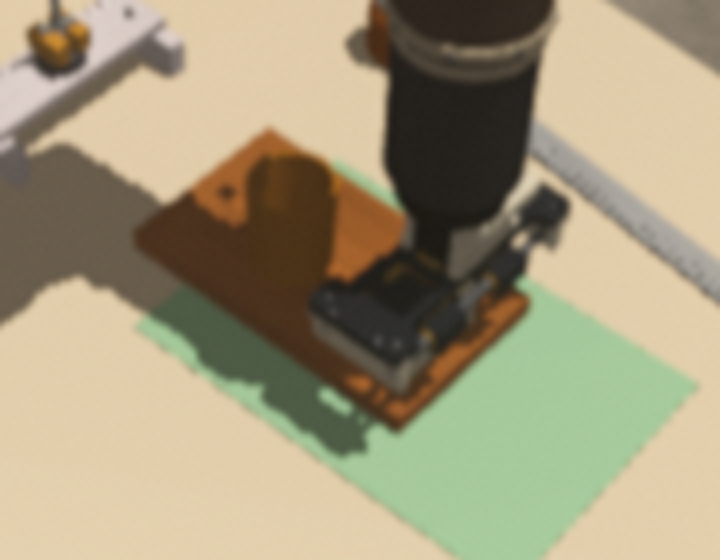

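View pics/top7.png

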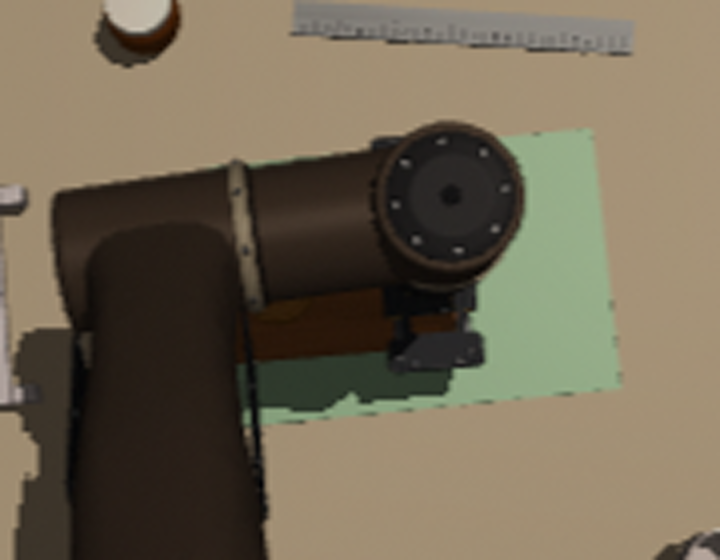

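The board is straight and the beaker is upright. About 90 mm remain.

```bash
python3 -m handwheel '{"gripper":[-0.32,-0.32,-0.32,-0.32,-0.32,-0.32,-0.32,-0.32,-0.32,-0.32,-0.32,-0.32,-0.32,-0.32,-0.32,-0.32,-0.32,-0.32],"travel":[[0.0005,-0.006,0],[0.001,-0.014,0],[0.002,-0.026,0],[0.003,-0.04,0],[0.004,-0.054,0],[0.005,-0.068,0],[0.006,-0.082,0],[0.007,-0.096,0],[0.008,-0.11,0],[0.009,-0.124,0],[0.01,-0.138,0],[0.01,-0.15,0],[0.01,-0.162,0],[0.01,-0.172,0],[0.01,-0.178,0],[0.01,-0.182,0],[0.01,-0.183,0],[0.01,-0.183,0]],"spin":[0,0,0,0,0,0,0,0,0,0,0,0,0,0,0,0,0,0]}'
python3 - <<'E'
from h import *
from station import arm,viewer
for n in('side','top'):
    f=viewer.grab_frame(n);u,v=map(int,proj(f,[.54,-.08,.05]));i=f['pixels'][max(v-70,0):v+70,u-90:u+90];cv2.imwrite(f'pics/{n}8.png',cv2.resize(i,None,fx=4,fy=4,interpolation=cv2.INTER_CUBIC))
E
```

```text
t: 18.0
eef_pos: [0.5662, -0.1929, 0.0258]
ee_rot: [-3.009, 1.57, 0.239]
force: [-0.1, 5.0, 2.0]
width: 0.0299
```

View pics/side8.png

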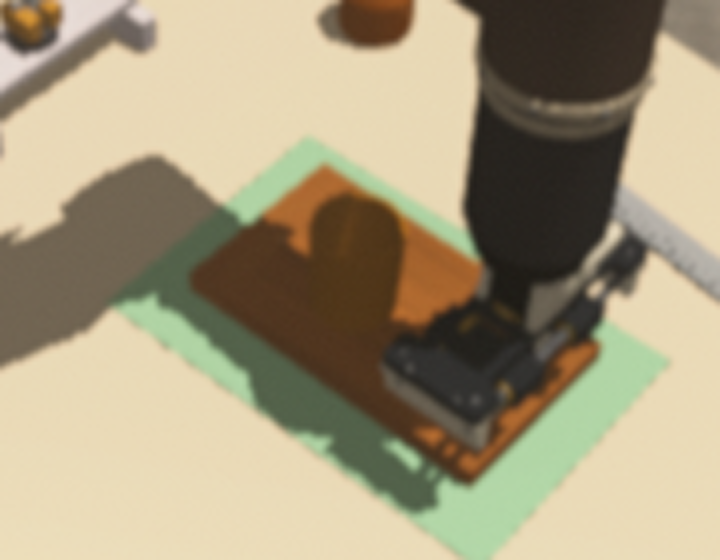

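Side view: the whole board lies on the card with green showing all round, and the beaker is upright. I'll back off the strip 4 mm and lift out.

```bash
python3 -m handwheel '{"gripper":[-0.32,-0.32,-0.32,-0.32,-0.32,-0.32,-0.32,-0.32,-0.32,-0.32,-0.32],"travel":[[0,0.004,0],[-0.001,0.01,0],[-0.001,0.01,0.015],[-0.001,0.01,0.04],[-0.001,0.01,0.09],[-0.001,0.01,0.16],[-0.001,0.01,0.24],[-0.001,0.01,0.32],[-0.001,0.01,0.4],[-0.001,0.01,0.44],[-0.001,0.01,0.44]],"spin":[0,0,0,0,0,0,0,0,0,0,0]}'; python3 -m handwheel '{"gripper":[-0.32,-0.32,-0.32,-0.32,-0.32,-0.32,-0.32,-0.32,-0.32,-0.32,-0.32,-0.32],"travel":[[0,-0.03,0],[-0.01,-0.1,0],[-0.03,-0.18,0],[-0.05,-0.26,0],[-0.07,-0.34,0],[-0.09,-0.42,0],[-0.11,-0.5,0],[-0.13,-0.58,0],[-0.15,-0.63,0],[-0.16,-0.65,0],[-0.16,-0.65,0],[-0.16,-0.65,0]],"spin":[0,0,0,0,0,0,0,0,0,0,0,0]}'
python3 - <<'E'
from h import *
from station import arm,viewer,spotter
for n in('side','top'):
    f=viewer.grab_frame(n);cv2.imwrite(f'pics/{n}9full.png',f['pixels']);u,v=map(int,proj(f,[.54,.05,.05]));i=f['pixels'][max(v-75,0):v+75,u-100:u+100];cv2.imwrite(f'pics/{n}9.png',cv2.resize(i,None,fx=4,fy=4,interpolation=cv2.INTER_CUBIC));print(u-100,max(v-75,0))
    for l in('board','beaker','card','knob_grip'):
        z={'board':0,'beaker':.02,'card':0,'knob_grip':.1415}[l]
        for d in spotter.tip_of(n,l)[:1]: print(n,l,d,atz(f,d['at'],z).round(4))
E
```

```text
t: 19.2
eef_pos: [0.5669, -0.1887, 0.251]
ee_rot: [2.889, 1.563, -0.145]
force: [-0.6, -0.2, -0.3]
width: 0.03
t: 20.4
eef_pos: [0.4849, -0.5129, 0.2449]
ee_rot: [-0.861, 1.57, 2.387]
force: [-0.5, -0.5, 0.3]
width: 0.0298
179 119
side board {'at': [317.8, 229.6], 'conf': 0.64} [ 0.5638 -0.0921  0.    ]
side beaker {'at': [307.8, 224.8], 'conf': 0.55} [ 0.5424 -0.071   0.02  ]
side knob_grip {'at': [222.0, 132.3], 'conf': 0.55} [0.5249 0.2954 0.1415]
164 134
top board {'at': [305.2, 206.3], 'conf': 0.77} [ 0.559  -0.0889  0.    ]
top beaker {'at': [301.0, 209.0], 'conf': 0.87} [ 0.5473 -0.074   0.02  ]
top knob_grip {'at': [190.3, 212.0], 'conf': 0.48} [0.5184 0.2837 0.1415]
```

View pics/side9.png

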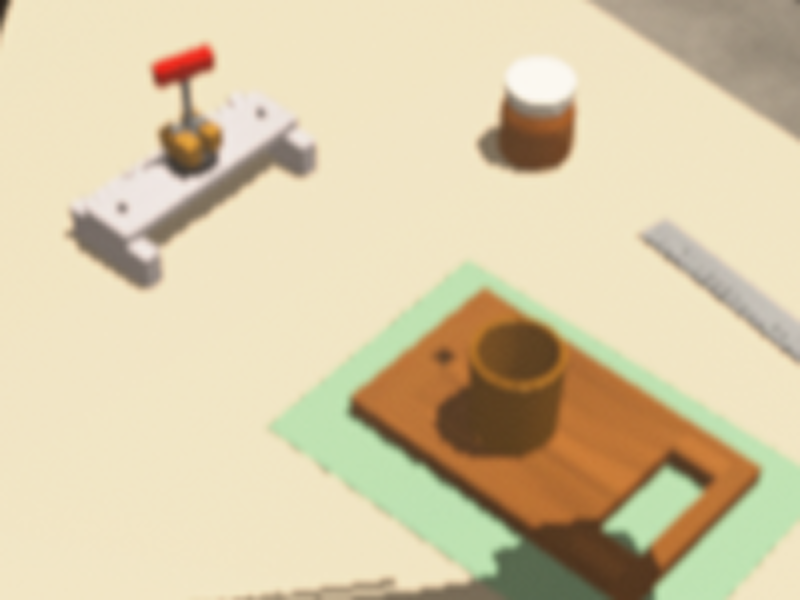

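View pics/top9.png

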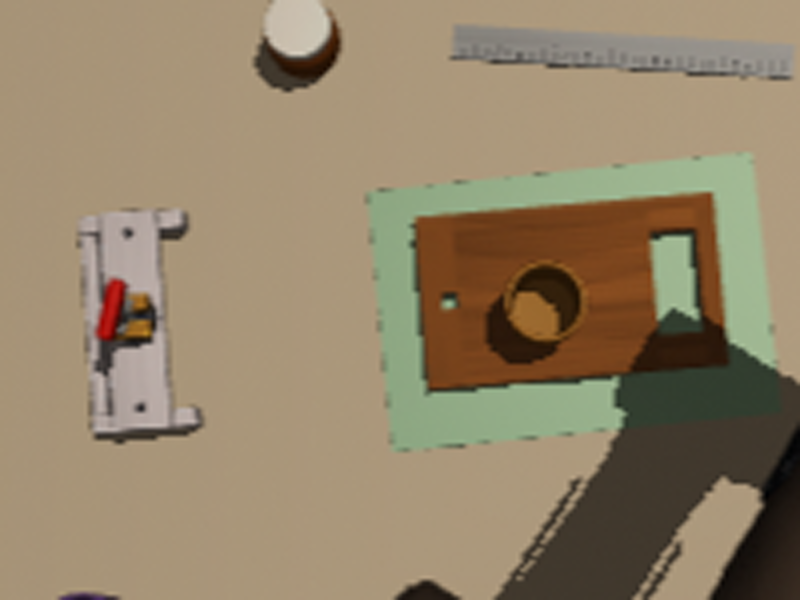

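View pics/top9full.png

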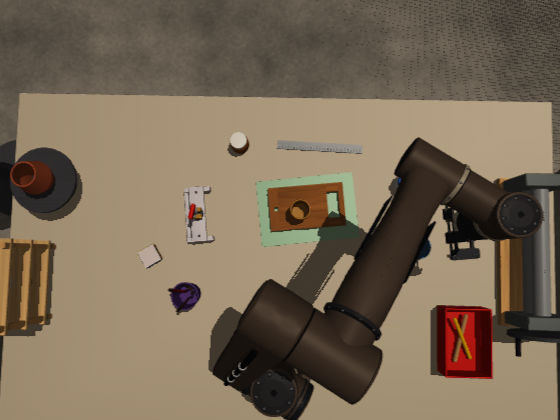

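Both final views agree. The plunger is up with its bar turned, the whole board is on the card with green on every side, the beaker is standing, and the other items I can see haven't moved.

```bash
python3 -c "
from station import arm
s=arm.get_state();print(s['t'],s['force'],abs(s['qd']).max());print(arm.job_done())"
```

```text
20.9 [-0.2682807  -0.16405477  0.12398628] 0.004423189666266041
the job is handed in; nothing more can be done
None
```

The job is done and handed in at 20.9 s. The plunger is latched open, and the whole board lies on the green card with the beaker still standing on it.

**What I did:**
- **Plunger:** I gripped the red bar, lifted it about 24 mm, turned it about 72° counterclockwise and let it down onto the crown. It stayed up after release, both before the slide and in the last pictures.
- **Board:** With the fingers in the hand slot, I pulled the board about 270 mm straight out of the dock, without touching the beaker. I then backed off, lifted out and moved clear.

**Last checks:**
- **Card and beaker:** Both views show green all round the board and the beaker upright.
- **Forces:** The highest wrist force reported was about 14 N, but it was only read between moves.
- **Arm:** It stood still with no force on it when I handed in.

**Doubts in the checks:**
- **Other items:** The dock, amber jar, ruler, tiles and brush pot looked unmoved. The arm hid most of the blue-capped jar, mug, rib and cup in the last top view, so I did not confirm those. The arm passed over that area with the tool at about 0.25 m, and the force readings at the start and end of the pass were near zero.
- **Networks:** Their plunger-handle positions from the two views differed by about 12 mm, and they did not find the card in the last pictures. I relied on the pictures themselves there.

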